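# Centre the wobbly lantern on its display plinth

### The job

One of the two little lanterns on the shop's display plinths has been bumped to the edge of its plinth. Move it gently back to the middle with light taps or nudges of the fingertips so that it never topples; do not grip, pick up or carry it, and leave it standing still over the middle of the cork disc. Leave the other lantern and everything else on the table where they are.

Things in the scene. Friction and masses are not known exactly. Their poses are not given: they have to be found in the camera images.
- lantern: the off-centre lantern: loose, upright, round, 62 mm tall, 0.13 to 0.25 kg; origin at the centre of its underside, z up. Dark foot 28 mm across (waisted to 22 mm at 8 mm height), dark collar 48 mm across from 8 to 16 mm height (its widest part), white globe 36 mm across from 16 to 50 mm, dark cap 42 mm across from 50 to 62 mm. Starts 23 to 29 mm off the plinth's centre, any direction
- lantern_collar (a point): on the off-centre lantern's axis at the mid-height of its collar (12 mm above its underside), the height to push at. Pushed slowly at the collar (20 mm/s) it slides and stops with the push (friction 0.5 to 0.7); pushed at the globe or cap, or struck fast, it tips over. An upright finger whose tip is below the collar touches the collar first
- lantern_b: the other lantern, the same in shape, standing centred on its own plinth; to be left alone. Origin at the centre of its underside
- plinth_top (a point): centre of the flat top of the round wooden plinth under the off-centre lantern, 50 mm above the table, where the middle of the lantern's foot belongs. The plinth is fixed to the table, 100 mm in diameter and 50 mm high, smooth and flat on top with a cork disc of 58 mm diameter inlaid flush in its middle
- plinth_b_top (a point): centre of the top of the other plinth (same shape), 50 mm above the table
- mug: bystander: white mug, 80 mm rim diameter, 75 mm tall, loose, origin at the centre of its underside, handle towards its own +y
- canister: bystander: low grey gas canister with a brass neck, 90 mm in diameter, 70 mm tall, loose, origin at the centre of its underside
- pan: bystander: small aluminium camp pan, 130 mm in diameter, 35 mm tall, with a flat black handle reaching 152 mm from its centre towards its own -x at 30 mm height, loose, origin at the centre of its underside
Not all that is in view belongs to the job. What is shaped like the lantern but purple is not meant.

How it is judged:
By the outcome, as a careful person would: the job done as asked, in the order asked, and still so for the second after the job is handed in, with the robot touching nothing.
It also fails if it takes over 48 s, if anything falls off the work surface, if the arm or the gripper's body presses on something with over 40 N, if the wrist force passes 120 N, or if a joint passes its speed limit or range.

### The arm

A 6-joint arm with a two-finger parallel gripper is mounted at the origin on the work surface. World frame = base frame: x ahead of the robot, y to its left, z up, the work surface at z = 0. Lengths are in m, angles in degrees, forces in N, time in s.
With the tool pointing down it reaches from about 0.4 to 0.825 m from the base axis. Payload 7 kg.
Tool frame: the origin (TCP) lies at the very end of the fingers, on their centre line; the grasp point (between the pads) lies 19 mm behind it; x points along the fingers, y is the direction in which the jaws open and shut, and the axes are right-handed (so a half turn about x gives the same grasp; the last joint's range is limited). The gripper opens to 88 mm and grips with 3 to 60 N. Pads are 19 mm wide; open, the fingers measure 130 mm over their backs; the gripper's body (78 mm by 193 mm) begins 47 mm behind the grasp point.
Start: joints at [-57.175, 20.546, 0.682, 0, -70.136, -16.507], TCP at [0.19, -0.648, 0.227] pointing down, gripper open.
Joint ranges: [-176.03, 176.03], [-82.01, 121.73], [-58.28, 71.71], [-173.87, 95.51], [-174.79, -0.11], [-173.66, 173.66]. Speed limits (degrees/s): [136.94, 136.94, 172.46, 180, 180, 180].

### API

Orientations are given as [roll, pitch, yaw] about the fixed x, y, z axes, in that order (R = Rz(yaw) Ry(pitch) Rx(roll)).
In Python, from plant import * gives the robot as it stands. The module is installed in compiled form; this text tells all that it offers.
- The arm moves only by the shell command python3 -m creep 'ROWS' [FORCE]. ROWS is a JSON object of lists of equal length, an entry for each row: "jaw": the closure, from -1 (fully open) to 1 (shut); "translation": the shift along the tool's x, y, z in m, a list of three; "roll": the turn about the tool's x in rad. A call has exactly 10 rows; each row shifts and turns the commanded pose from where the row before left it, along the tool's axes as they then stand; what a row does not reach is not made up. A row lasts 1/10 s, in which the tool goes at most 50 mm and 8.59 degrees, less where a joint would pass 70% of its speed; a pose out of reach is approached as far as the arm can. A call with a gripper value outside its range is refused whole. The fingers move at their own pace and stop on an object; FORCE is the grip in N (left out, the last holds). Time passes only in rows, so rows that do not move let the fingers close, or fill a call up. It gives the time, the measured TCP pose, the force and the opening at its end, in the units of the state.
- get_state(): the state, without advancing time (a new reading comes with each control period).
- capture(name): name is "scene" or "top" or "wrist"; returns a dict with "image" (400x640x3 uint8, red, green, blue), "fovy" (degrees; the focal length in pixels is half the picture's height over the tangent of half this angle, whatever the lens; pixels are square), "cx", "cy" (the principal point, pixels), "pose" (4x4, takes a point from camera to world coordinates); the wrist camera has in their place "tool_from_camera" (4x4, takes a point from camera to tool coordinates, whose origin is the TCP and whose axes are the tool frame's). Camera axes: x right, y up, looking along -z (the intrinsics and any distortion apply to the point x, -y, -z); pixel columns grow to the right and rows downward; lengths in m; the calibration is good to about 2 mm. A picture is of the moment at which its call begins: read the wrist's pose just before it. There is no depth.
- close_job(): hands the job in, once; it reports no verdict.
The state is a dict: "time_s": time; "joints": joint angles; "qd": joint speeds; "joint_torque": joint torques, N m; "tcp_pos": TCP position; "eef_rot": TCP orientation; "contact_force": force on the tool from outside, world axes, zero at the start; "moment": the same for the moment, N m; "gripper_width": finger opening in m.
Only numpy, scipy, OpenCV 4.12 (cv2) and the standard library are available. Lean on these libraries where they do the work, as an engineer would, in place of code of your own. Each camera call takes 0.05 s, during which the arm holds its last target.

## Working session

There is one attempt and no reset: what is moved stays moved. The work goes in short steps, Python scripts to look and compute and a shell command to move; the robot and the scene stay as the last step left them, time stands still between calls to the robot, and variables do not carry over. Pictures are saved under pics/ and viewed, and the job is handed in when it is done.

```bash
mkdir -p pics; cat > h.py <<'E'
from plant import *
import numpy as np, cv2
def snap(n,f):
    s=get_state(); c=capture(n); cv2.imwrite('pics/'+f,c['image'][:,:,::-1]); np.savez('pics/'+f+'.npz',**{k:v for k,v in c.items()}, tcp=s['tcp_pos'],rot=s['eef_rot']); return s,c
E
python3 - <<'E'
from h import *
for n in ("scene","top"):
    s,c=snap(n,n+'0.png'); print({k:v for k,v in c.items() if k!='image'})
print(s)
E
```

```text
{'fovy': 46.380879886781685, 'cx': 321.2101727878802, 'cy': 205.139995615316, 'pose': array([[ 0.71610722, -0.58928527,  0.37407662,  1.0176439 ],
       [ 0.6979255 ,  0.59722267, -0.39525317, -0.46926297],
       [ 0.00950983,  0.54412127,  0.83895269,  1.12270247],
       [ 0.        ,  0.        ,  0.        ,  1.        ]])}
{'fovy': 51.91226596882948, 'cx': 322.6230429344594, 'cy': 202.95023012497703, 'pose': array([[ 0.00931032,  0.9877882 , -0.15552426,  0.40629144],
       [-0.99993781,  0.00824182, -0.00751369,  0.01793727],
       [-0.00614013,  0.15558454,  0.9878035 ,  1.03694538],
       [ 0.        ,  0.        ,  0.        ,  1.        ]])}
{'time_s': 0.05, 'joints': array([-5.71769247e+01,  2.05920587e+01,  6.36840090e-01, -1.89089773e-02,
       -7.01377521e+01, -1.65078271e+01]), 'qd': array([ 0.02406541, -0.0414149 ,  0.07482109,  0.07263609, -0.03250827,
       -0.01646691]), 'joint_torque': array([-3.25198045e-03, -5.84668779e+01,  2.94056672e+01,  7.02591419e+00,
        1.02190199e-02, -4.04754007e-05]), 'tcp_pos': array([ 0.18947232, -0.64737117,  0.22564277]), 'eef_rot': array([ 95.68501336,  89.90534455, 111.99382261]), 'contact_force': array([ 0.63135868, -0.54604889,  0.06925045]), 'moment': array([-0.0488349 ,  0.05547773,  0.02504029]), 'gripper_width': 0.08775492472318754}
```

View pics/scene0.png

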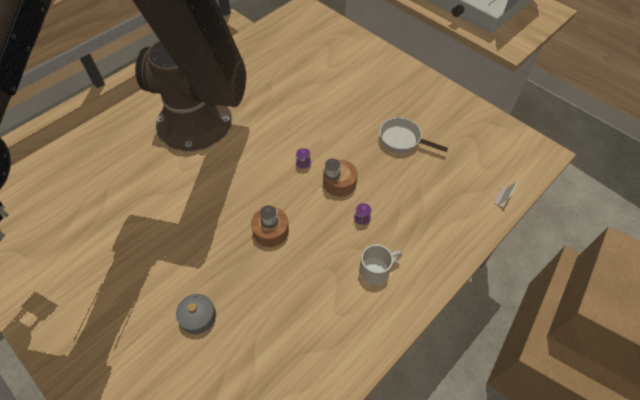

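View pics/top0.png

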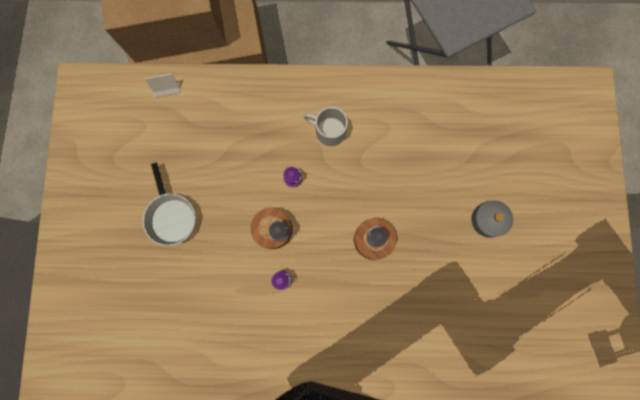

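Scene: the left plinth in the top view (~271,228) holds the off-centre lantern (~279,231), and the other lantern is centred at (376,238). There are purple decoys at (292,177) and (282,280). Next I'll zoom in and measure.

```bash
cat >> h.py <<'E'
def ray(c,u,v,pose=None):
    P=c['pose'] if pose is None else pose
    f=200/np.tan(np.radians(float(c['fovy']))/2)
    d=np.array([(u-c['cx'])/f,-(v-c['cy'])/f,-1.]); return P[:3,3],P[:3,:3]@d
def onz(c,u,v,z,pose=None):
    o,d=ray(c,u,v,pose); return o+d*(z-o[2])/d[2]
def proj(c,p,pose=None):
    P=c['pose'] if pose is None else pose
    f=200/np.tan(np.radians(float(c['fovy']))/2)
    q=P[:3,:3].T@(np.asarray(p)-P[:3,3]); return c['cx']+f*q[0]/-q[2], c['cy']-f*q[1]/-q[2]
E
python3 - <<'E'
from h import *
a=cv2.imread('pics/top0.png')[195:265,235:405]; b=cv2.imread('pics/scene0.png')[140:260,230:390]
cv2.imwrite('pics/z1.png',cv2.resize(a,None,fx=4.6,fy=4.6,interpolation=cv2.INTER_CUBIC)); cv2.imwrite('pics/z2.png',cv2.resize(b,None,fx=5,fy=5,interpolation=cv2.INTER_CUBIC))
c=dict(np.load('pics/top0.png.npz'))
for n,u,v,z in [('plA',271,228,.05),('capA',279,230,.112),('plB',376,238,.05),('capB',377,236,.112),('pur1',292,177,.05),('pur2',282,280,.05),('mug',331,127,.075),('can',493,219,.07),('pan',170,220,.035)]: print(n,onz(c,u,v,z).round(3))
E
```

```text
plA [0.5   0.149 0.05 ]
capA [0.489 0.123 0.112]
plB [ 0.478 -0.103  0.05 ]
capB [ 0.478 -0.098  0.112]
pur1 [0.626 0.101 0.05 ]
pur2 [0.377 0.12  0.05 ]
mug [0.746 0.007 0.075]
can [ 0.524 -0.377  0.07 ]
pan [0.518 0.4   0.035]
```

View pics/z1.png

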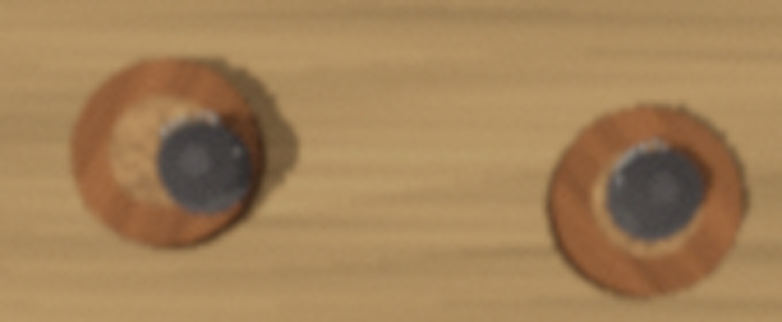

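View pics/z2.png

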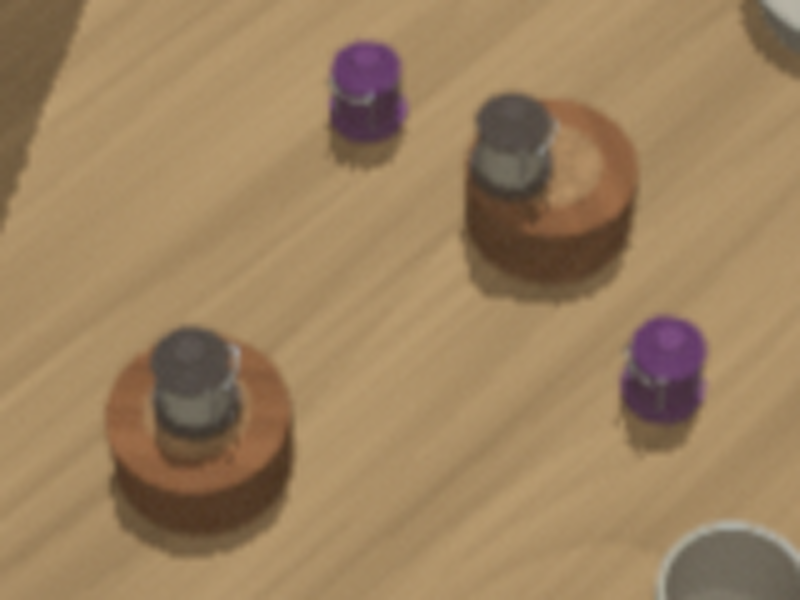

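```bash
python3 - <<'E'
from h import *
from scipy.spatial.transform import Rotation as Ro
s,c=snap('wrist','w0.png'); R=Ro.from_euler('xyz',s['eef_rot'],degrees=True).as_matrix()
print(R.round(3)); print(c['tool_from_camera'].round(3),c['fovy'],c['cx'],c['cy'],c.keys())
# coarse target hover: where plinth would be seen in the wrist camera
yaw=np.degrees(np.arctan2(R[1,1],R[0,1])); print('tool y azimuth',yaw)
ct=dict(np.load('pics/top0.png.npz')); 
for nm in('top0.png','scene0.png'):
    ct=dict(np.load('pics/%s.npz'%nm)); hsv=cv2.cvtColor(cv2.imread('pics/'+nm),cv2.COLOR_BGR2HSV)
    for p in ([.5,.149,.05],[.489,.123,.112]):
        u,v=map(int,proj(ct,p)); print(nm,(u,v),hsv[v,u])
print('target in tool axes', R.T@(np.array([.5,.149,.227])-s['tcp_pos']))
E
```

```text
[[-0.001 -0.281  0.96 ]
 [ 0.001  0.96   0.281]
 [-1.     0.001 -0.   ]]
[[ 0.     0.297 -0.955 -0.157]
 [ 1.    -0.001  0.     0.001]
 [-0.001 -0.955 -0.297 -0.08 ]
 [ 0.     0.     0.     1.   ]] 64.21135381781853 324.5088800043078 203.93978680393698 dict_keys(['image', 'fovy', 'cx', 'cy', 'tool_from_camera'])
tool y azimuth 106.31255960086474
top0.png (271, 227) [ 5 21 73]
top0.png (278, 230) [ 5 18 87]
scene0.png (338, 173) [17 52 89]
scene0.png (330, 163) [15 48 85]
target in tool axes [-3.70629894e-04  6.77156957e-01  5.21684363e-01]
```

View pics/w0.png

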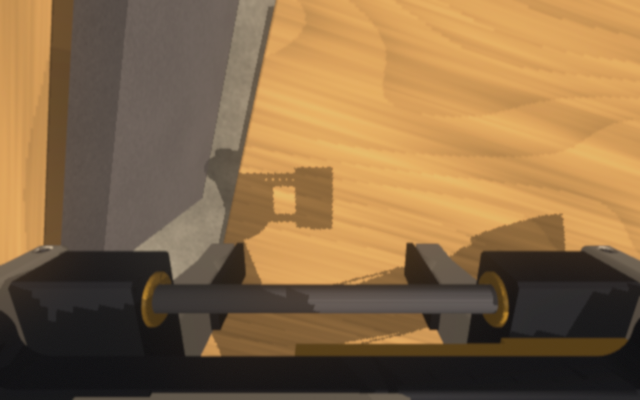

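```bash
python3 -m creep '{"jaw":[-1,-1,-1,-1,-1,-1,-1,-1,-1,-1],"translation":[[0,0,0],[0,0,0],[0,0,0],[0,0,0],[0,0,0],[0,0,0],[0,0,0],[0,0,0],[0,0,0],[0,0,0]],"roll":[-0.14,-0.14,-0.14,-0.14,-0.14,-0.14,-0.14,-0.14,-0.14,-0.14]}'; python3 -c "
from h import *
from scipy.spatial.transform import Rotation as Ro
s=get_state();R=Ro.from_euler('xyz',s['eef_rot'],degrees=True).as_matrix();print(s['joints'].round(2));print(R.round(3),s['tcp_pos'])"
```

```text
time_s: 1.15
tcp_pos: [0.1896, -0.6476, 0.2261]
eef_rot: [14.8, 90.0, 111.7]
contact_force: [0.8, 0.6, 0.4]
gripper_width: 0.0875
[-5.718e+01  2.057e+01  6.600e-01 -1.000e-02 -7.014e+01  6.404e+01]
[[-0.    -0.993 -0.119]
 [ 0.001 -0.119  0.993]
 [-1.     0.     0.001]] [ 0.18956237 -0.64759916  0.2261273 ]
```

```bash

python3 -m creep '{"jaw":[-1,-1,-1,-1,-1,-1,-1,-1,-1,-1],"translation":[[0,-0.0185,0.033],[0,-0.0185,0.033],[0,-0.0185,0.033],[0,-0.0185,0.033],[0,-0.0185,0.033],[0,-0.0185,0.033],[0,-0.0185,0.033],[0,-0.0185,0.033],[0,-0.0185,0.033],[0,-0.0185,0.033]],"roll":[0,0,0,0,0,0,0,0,0,0]}'
python3 -m creep '{"jaw":[-1,-1,-1,-1,-1,-1,-1,-1,-1,-1],"translation":[[0,-0.0185,0.033],[0,-0.0185,0.033],[0,-0.0185,0.033],[0,-0.0185,0.033],[0,-0.0185,0.033],[0,-0.0185,0.033],[0,-0.0185,0.033],[0,-0.0185,0.033],[0,-0.0185,0.033],[0,-0.0185,0.033]],"roll":[0,0,0,0,0,0,0,0,0,0]}'
python3 -m creep '{"jaw":[0.3,0.3,0.3,0.3,0.3,0.3,0.3,0.3,0.3,0.3],"translation":[[0,0,0],[0,0,0],[0,0,0],[0,0,0],[0,0,0],[0,0,0],[0,0,0],[0,0,0],[0,0,0],[0,0,0]],"roll":[-0.14,-0.14,-0.14,-0.14,-0.14,-0.14,-0.14,-0.14,-0.14,-0.14]}'
python3 -m creep '{"jaw":[0.3,0.3,0.3,0.3,0.3,0.3,0.3,0.3,0.3,0.3],"translation":[[0,0,0],[0,0,0],[0,0,0],[0,0,0],[0,0,0],[0,0,0],[0,0,0],[0,0,0],[0,0,0],[0,0,0]],"roll":[-0.14,-0.14,-0.14,-0.14,-0.14,-0.14,-0.14,-0.14,-0.1,0]}'
python3 - <<'E'
from h import *
from scipy.spatial.transform import Rotation as Ro
s,c=snap('wrist','w1.png');R=Ro.from_euler('xyz',s['eef_rot'],degrees=True).as_matrix();print(s['joints'].round(2));print(R.round(3),s['tcp_pos'])
E
```

```text
time_s: 2.15
tcp_pos: [0.336, -0.2974, 0.2266]
eef_rot: [-86.8, 90.0, 9.7]
contact_force: [1.2, -0.2, -0.6]
gripper_width: 0.0875
time_s: 3.15
tcp_pos: [0.4823, 0.0516, 0.2266]
eef_rot: [-51.1, 90.0, 45.4]
contact_force: [1.5, 0.2, 0.3]
gripper_width: 0.0875
time_s: 4.15
tcp_pos: [0.4819, 0.05, 0.2264]
eef_rot: [12.9, 90.0, -170.0]
contact_force: [-0.1, -0.2, 0.0]
gripper_width: 0.0307
time_s: 5.15
tcp_pos: [0.4819, 0.05, 0.2264]
eef_rot: [-53.8, 90.0, -167.0]
contact_force: [-0.3, 0.7, 0.5]
gripper_width: 0.0307
[ 2.923e+01  2.350e+00 -2.258e+01 -1.000e-02 -6.509e+01  1.275e+02]
[[-0.     0.919 -0.395]
 [-0.    -0.395 -0.919]
 [-1.    -0.     0.   ]] [0.4819497  0.04997018 0.2264034 ]
```

View pics/w1.png

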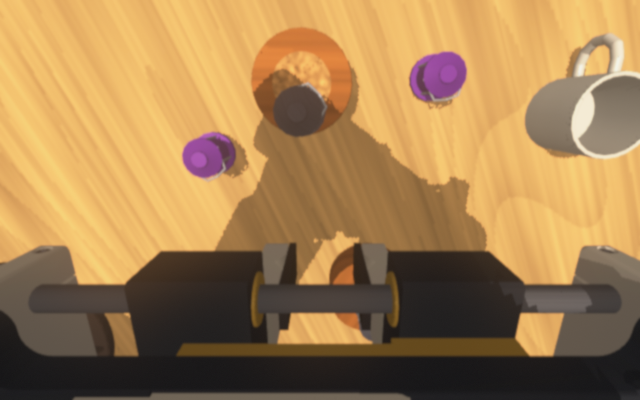

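```bash
cat >> h.py <<'E'
from scipy.spatial.transform import Rotation as Ro
from scipy.optimize import least_squares
def wpose(c,tcp,rot):
    T=np.eye(4); T[:3,:3]=Ro.from_euler('xyz',rot,degrees=True).as_matrix(); T[:3,3]=tcp
    return T@c['tool_from_camera']
def circ(P,r=None):
    f=lambda x: np.hypot(*(P-x[:2]).T)-(x[2] if r is None else r)
    s=least_squares(f,[*P.mean(0),.03],loss='soft_l1',f_scale=.0007); return s.x, np.sqrt(np.mean(f(s.x)**2))
E
python3 - <<'E'
from h import *
im=cv2.imread('pics/w1.png')[15:150,235:370]; cv2.imwrite('pics/z3.png',cv2.resize(im,None,fx=4.4,fy=4.4,interpolation=cv2.INTER_CUBIC))
full=cv2.imread('pics/w1.png');hsv=cv2.cvtColor(full,cv2.COLOR_BGR2HSV)
for u,v in [(300,35),(260,85),(340,85),(302,65),(285,70),(298,110),(240,60),(370,60),(320,90),(300,125),(260,130)]: print((u,v),hsv[v,u])
E
```

```text
(300, 35) [ 12 183 208]
(260, 85) [ 13 178 146]
(340, 85) [ 13 183 210]
(302, 65) [ 19 146 245]
(285, 70) [ 15 159 160]
(298, 110) [10 73 84]
(240, 60) [ 18 143 234]
(370, 60) [ 17 143 233]
(320, 90) [ 17 152 240]
(300, 125) [11 79 77]
(260, 130) [ 16 145 155]
```

View pics/z3.png

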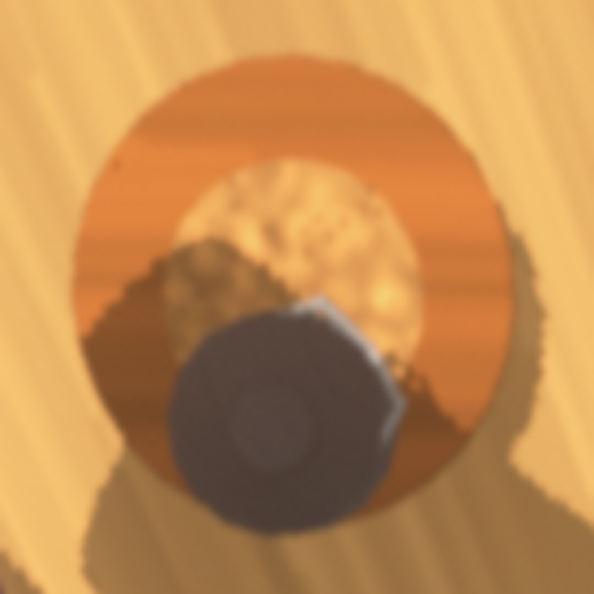

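```bash
cat >> h.py <<'E'
def measure(fn,pose,win,sat=165,hue=14,pad=2.5):
    c=dict(np.load('pics/%s.npz'%fn)); im=cv2.imread('pics/'+fn); hsv=cv2.cvtColor(im,cv2.COLOR_BGR2HSV).astype(int)
    x0,x1,y0,y1=win; W=np.zeros(im.shape[:2],bool); W[y0:y1,x0:x1]=1
    dark=((hsv[...,1]<115)&(hsv[...,2]<115)&W).astype(np.uint8)
    n,l,st,ce=cv2.connectedComponentsWithStats(dark); k=1+np.argmax(st[1:,4]); cap=(l==k).astype(np.uint8)
    cap=cv2.morphologyEx(cap,cv2.MORPH_OPEN,np.ones((3,3),np.uint8))
    cc=max(cv2.findContours(cap,0,cv2.CHAIN_APPROX_NONE)[0],key=len)[:,0]
    Pc=np.array([onz(c,u,v,.112,pose)[:2] for u,v in cc])
    capc,e1=circ(Pc); capf,e1f=circ(Pc,.021)
    pl=((hsv[...,1]>=sat)&(hsv[...,0]<=hue)&W).astype(np.uint8)
    near=cv2.dilate(cap,np.ones((9,9),np.uint8))
    pc=cv2.findContours(cv2.morphologyEx(pl,cv2.MORPH_CLOSE,np.ones((3,3),np.uint8)),0,cv2.CHAIN_APPROX_NONE)[0]
    pc=max(pc,key=len)[:,0]; pc=np.array([p for p in pc if not near[p[1],p[0]]])
    Pp=np.array([onz(c,u,v,.05,pose)[:2] for u,v in pc]); 
    # keep only the outer boundary
    m,_=circ(Pp); Pp=Pp[np.hypot(*(Pp-m[:2]).T)>.042]
    pf,e2=circ(Pp); pF,e3=circ(Pp,.05)
    print('cap',capc.round(4),e1.round(5),capf[:2].round(4)); print('plinth',pf.round(4),e2.round(5),pF[:2].round(4),len(Pp)); print('offset',(capc[:2]-pF[:2]).round(4))
    return capc[:2],pF[:2]
E
python3 - <<'E'
from h import *
c=dict(np.load('pics/w1.png.npz'));R=Ro.from_euler('xyz',c['rot'],degrees=True).as_matrix()
a,p=measure('w1.png',wpose(c,c['tcp'],c['rot']),(235,370,15,150))
for q in (a,p): print('tool',(R.T@(np.array([*q,.05])-c['tcp'])).round(4))
d=p-a; print('dist',np.hypot(*d),'push az',np.degrees(np.arctan2(d[1],d[0])),'az of -z',np.degrees(np.arctan2(-R[1,2],-R[0,2])))
t=dict(np.load('pics/top0.png.npz')); measure('top0.png',t['pose'],(245,300,200,255),sat=105,hue=12)
E
```

```text
cap [0.4924 0.1285 0.02  ] 0.00051 [0.4926 0.1284]
plinth [0.5014 0.1526 0.0484] 0.00034 [0.5005 0.1513] 234
offset [-0.008  -0.0228]
tool [ 0.1764 -0.0213 -0.0763]
tool [ 0.1764 -0.0229 -0.1004]
dist 0.024183786632774974 push az 70.56264741745761 az of -z 66.72589901110993
cap [0.4877 0.1226 0.0222] 0.00121 [0.4875 0.1226]
plinth [0.4995 0.1484 0.0451] 0.00151 [0.4978 0.1435] 87
offset [-0.0101 -0.0208]
```

```bash

python3 -m creep '{"jaw":[0.3,0.3,0.3,0.3,0.3,0.3,0.3,0.3,0.3,0.3],"translation":[[0,0,0],[0,-0.006,-0.006],[0,-0.005,-0.006],[0,-0.005,-0.006],[0,0,-0.006],[0,0,-0.006],[0,0,0],[0,0,0],[0,0,0],[0,0,0]],"roll":[-0.05,0,0,0,0,0,0,0,0,0]}'
python3 - <<'E'
from h import *
s,c=snap('wrist','w2.png');R=Ro.from_euler('xyz',s['eef_rot'],degrees=True).as_matrix()
a,p=measure('w2.png',wpose(c,s['tcp_pos'],s['eef_rot']),(235,390,15,200))
print(s['tcp_pos'],R.round(3))
for q in (a,p): print('tool',(R.T@(np.array([*q,.0545])-s['tcp_pos'])).round(4))
E
```

```text
time_s: 6.2
tcp_pos: [0.4776, 0.0835, 0.2265]
eef_rot: [-37.8, 90.0, -148.3]
contact_force: [0.9, -0.5, -0.6]
gripper_width: 0.0306
cap [0.4917 0.1317 0.0204] 0.00075 [0.4918 0.1318]
plinth [0.5015 0.1529 0.0483] 0.00051 [0.5007 0.1514] 223
offset [-0.009  -0.0198]
[0.47763979 0.08348122 0.22650908] [[-0.     0.937 -0.35 ]
 [-0.    -0.35  -0.937]
 [-1.    -0.     0.   ]]
tool [ 0.172  -0.0037 -0.0501]
tool [ 0.172  -0.0022 -0.0717]
```

View pics/w2.png

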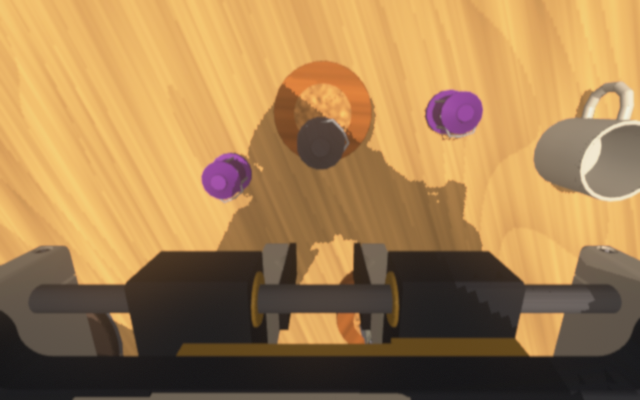

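```bash
python3 - <<'E'
from h import *
im=cv2.imread('pics/w2.png');hsv=cv2.cvtColor(im,cv2.COLOR_BGR2HSV).astype(int)
d=((hsv[...,1]<115)&(hsv[...,2]<115)).astype(np.uint8)*255
x=im[50:185,255:390];o=cv2.resize(x,None,fx=3,fy=3,interpolation=cv2.INTER_CUBIC)
m=cv2.cvtColor(cv2.resize(d[50:185,255:390],None,fx=3,fy=3,interpolation=0),cv2.COLOR_GRAY2BGR)
cv2.imwrite('pics/z4.png',np.hstack([o,m])[:, :800])
c=dict(np.load('pics/w2.png.npz'));P=wpose(c,c['tcp'],c['rot'])
for xy in((.4924,.1285),(.4917,.1317)): print(proj(c,[*xy,.112],P),proj(c,[*xy,.05],P))
E
```

```text
(np.float64(322.334240757819), np.float64(147.21667131039737)) (np.float64(322.661349865013), np.float64(139.68278214371497))
(np.float64(320.2200627516592), np.float64(143.9233235494894)) (np.float64(320.9300697678218), np.float64(136.96589953170923))
```

View pics/z4.png

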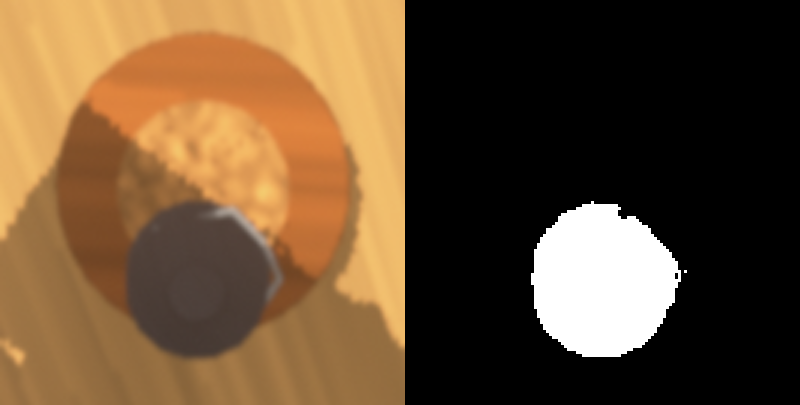

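```bash
cat >> h.py <<'E'
def capfit(fn,pose,win,z=.112,r=.0205):
    c=dict(np.load('pics/%s.npz'%fn)); hsv=cv2.cvtColor(cv2.imread('pics/'+fn),cv2.COLOR_BGR2HSV).astype(int)
    x0,x1,y0,y1=win; m=np.zeros(hsv.shape[:2],np.uint8); m[y0:y1,x0:x1]=((hsv[...,1]<115)&(hsv[...,2]<115))[y0:y1,x0:x1]
    cc=max(cv2.findContours(cv2.morphologyEx(m,cv2.MORPH_OPEN,np.ones((3,3),np.uint8)),0,cv2.CHAIN_APPROX_NONE)[0],key=len)[:,0]
    bot=cc[:,1].max(); f=200/np.tan(np.radians(float(c['fovy']))/2)
    rp=(cc[:,0].max()-cc[:,0].min())/2
    sel=cc[cc[:,1]>bot-rp]
    return circ(np.array([onz(c,u,v,z,pose)[:2] for u,v in sel]),r)
E
python3 - <<'E'
from h import *
for f,w in(('w1.png',(235,370,15,150)),('w2.png',(255,390,50,185))):
    c=dict(np.load('pics/%s.npz'%f));P=wpose(c,c['tcp'],c['rot']);R=Ro.from_euler('xyz',c['rot'],degrees=True).as_matrix()
    x,e=capfit(f,P,w);print(f,x[:2].round(4),e.round(5),'tool',(R.T@(np.array([*x[:2],.0545])-c['tcp'])).round(4),'plinth tool',(R.T@(np.array([.5015,.1528,.0545])-c['tcp'])).round(4))
E
```

```text
w1.png [0.4929 0.1293] 0.00038 tool [ 0.1719 -0.0212 -0.0772] plinth tool [ 0.1719 -0.0226 -0.1022]
w2.png [0.4918 0.1317] 0.00059 tool [ 0.172  -0.0036 -0.0501] plinth tool [ 0.172  -0.0019 -0.0733]
```

```bash

python3 -m creep '{"jaw":[0.3,0.3,0.3,0.3,0.3,0.3,0.3,0.3,0.3,0.3],"translation":[[0.019,-0.002,0],[0.019,0,0],[0.019,0,0],[0.019,0,0],[0.019,0,0],[0.019,0,0],[0.019,0,0],[0.019,0,0],[0.012,0,0],[0.008,0,0]],"roll":[0,0,0,0,0,0,0,0,0,0]}'
python3 - <<'E'
from h import *
s,c=snap('wrist','w3.png');R=Ro.from_euler('xyz',s['eef_rot'],degrees=True).as_matrix();print(s['tcp_pos'],s['gripper_width'])
P=wpose(c,s['tcp_pos'],s['eef_rot']);p=[.5015,.1528,.05]
print('plinth tool',(R.T@(np.array(p)-s['tcp_pos'])).round(4),proj(c,p,P))
snap('scene','s3.png')
E
```

```text
time_s: 7.25
tcp_pos: [0.4755, 0.0841, 0.0536]
eef_rot: [-37.0, 89.9, -147.6]
contact_force: [-0.2, 0.1, -0.4]
gripper_width: 0.0303
[0.47548999 0.08406068 0.05364751] 0.0303207792600842
plinth tool [ 0.0036  0.0003 -0.0735] (np.float64(325.5910435765676), np.float64(121.6707659569009))
```

View pics/w3.png

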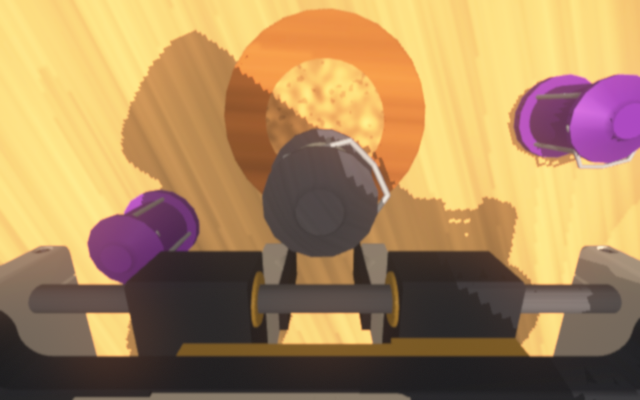

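```bash
python3 - <<'E'
from h import *
c=dict(np.load('pics/w3.png.npz'));P=wpose(c,c['tcp'],c['rot']);R=Ro.from_euler('xyz',c['rot'],degrees=True).as_matrix()
a,p=measure('w3.png',P,(215,440,3,243)); x,e=capfit('w3.png',P,(215,440,3,256)); print('cap',x,e)
for q in (x[:2],p): print('tool',(R.T@(np.array([*q,.05])-c['tcp'])).round(4))
print('knob',onz(c,320,212,.112,P))
E
```

```text
cap [0.4911 0.1342 0.0176] 0.00212 [0.4895 0.1332]
plinth [0.5009 0.1529 0.0482] 0.00101 [0.5004 0.151 ] 484
offset [-0.0092 -0.0168]
cap [0.49246236 0.13394626 0.03      ] 0.0015166477658037677
tool [ 0.0036 -0.0016 -0.0527]
tool [ 0.0036 -0.0002 -0.0714]
knob [0.49064403 0.12953202 0.112     ]
```

```bash

python3 -m creep '{"jaw":[0.3,0.3,0.3,0.3,0.3,0.3,0.3,0.3,0.3,0.3],"translation":[[0,-0.001,-0.002],[0,0,-0.002],[0,0,-0.002],[0,0,-0.002],[0,0,-0.002],[0,0,-0.002],[0,0,-0.0015],[0,0,-0.001],[0,0,-0.001],[0,0,-0.0005]],"roll":[0,0,0,0,0,0,0,0,0,0]}'
python3 - <<'E'
from h import *
s,c=snap('wrist','w4.png');print(s['tcp_pos'],s['contact_force'])
E
```

```text
time_s: 8.35
tcp_pos: [0.4805, 0.0998, 0.0545]
eef_rot: [-30.5, 90.0, -141.0]
contact_force: [-0.4, 0.8, 0.2]
gripper_width: 0.0307
[0.48047848 0.09981305 0.05452456] [-0.36496059  0.78089763  0.1765388 ]
```

View pics/w4.png

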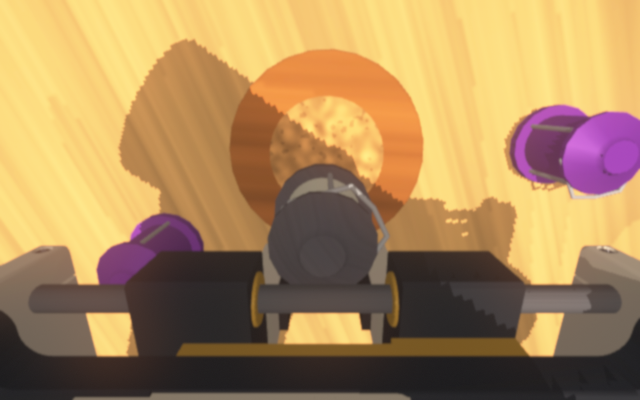

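```bash

python3 -m creep '{"jaw":[0.3,0.3,0.3,0.3,0.3,0.3,0.3,0.3,0.3,0.3],"translation":[[0,0,-0.001],[0,0,-0.001],[0,0,-0.0015],[0,0,-0.0015],[0,0,-0.0015],[0,0,-0.0015],[0,0,-0.0015],[0,0,-0.0015],[0,0,-0.001],[0,0,-0.0005]],"roll":[0,0,0,0,0,0,0,0,0,0]}'
python3 - <<'E'
from h import *
s,c=snap('wrist','w5.png');print(s['tcp_pos'],s['contact_force'])
E
```

```text
time_s: 9.4
tcp_pos: [0.4849, 0.1116, 0.0546]
eef_rot: [172.4, 90.0, 62.0]
contact_force: [-0.6, -0.7, -0.4]
gripper_width: 0.0307
[0.48487315 0.11157142 0.0545544 ] [-0.63289373 -0.67118233 -0.40770799]
```

View pics/w5.png

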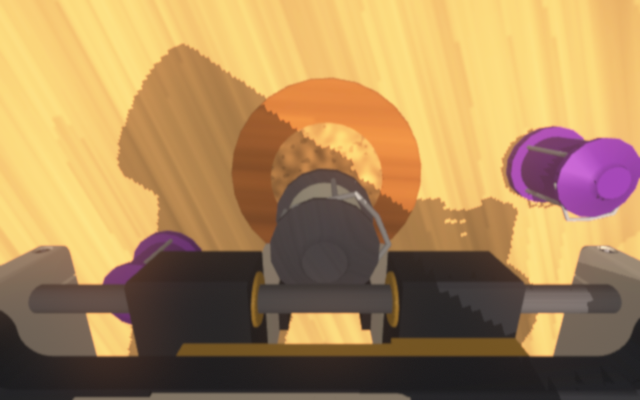

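```bash

python3 -m creep '{"jaw":[0.3,0.3,0.3,0.3,0.3,0.3,0.3,0.3,0.3,0.3],"translation":[[0,0,-0.001],[0,0,-0.0015],[0,0,-0.0015],[0,0,-0.0015],[0,0,-0.0015],[0,0,-0.0015],[0,0,-0.0015],[0,0,-0.0015],[0,0,-0.001],[0,0,-0.0005]],"roll":[0,0,0,0,0,0,0,0,0,0]}'
python3 - <<'E'
from h import *
s,c=snap('wrist','w6.png');print(s['tcp_pos'],s['contact_force'])
R=Ro.from_euler('xyz',s['eef_rot'],degrees=True).as_matrix()
P=wpose(c,s['tcp_pos'],s['eef_rot']); a,p=measure('w6.png',P,(215,440,60,245)); print((R.T@(np.array([.501,.1529,.0545])-s['tcp_pos'])).round(4))
E
```

```text
time_s: 10.45
tcp_pos: [0.4894, 0.1237, 0.0545]
eef_rot: [-30.8, 90.0, -141.2]
contact_force: [-0.3, -1.3, -0.6]
gripper_width: 0.031
[0.48940836 0.12373951 0.05453828] [-0.30310498 -1.31261246 -0.55133757]
cap [0.5044 0.1655 0.0146] 0.0033 [0.5019 0.157 ]
plinth [0.5013 0.1539 0.0481] 0.00096 [0.5005 0.1519] 381
offset [0.0039 0.0136]
[ 0.      0.0007 -0.0314]
```

View pics/w6.png

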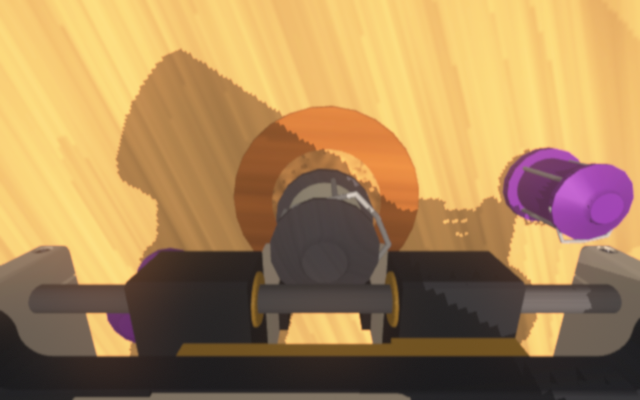

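```bash
python3 - <<'E'
from h import *
for f in('w5.png','w6.png'):
    c=dict(np.load('pics/%s.npz'%f));P=wpose(c,c['tcp'],c['rot']);R=Ro.from_euler('xyz',c['rot'],degrees=True).as_matrix()
    hsv=cv2.cvtColor(cv2.imread('pics/'+f),cv2.COLOR_BGR2HSV).astype(int)
    L=[]
    for u in range(285,372):
        col=hsv[:,u]; v=next((v for v in range(90,240) if col[v,1]<120 and col[v,2]<125),None)
        if v: L.append((u,v-.5))
    T=np.array([(R.T@(onz(c,u,v,.066,P)-c['tcp']))[1:] for u,v in L]); T=T[np.abs(T[:,0])<.016]
    x,e=circ(T,.024); print(f,'collar axis tool y,z',x[:2].round(4),e.round(5),L[::10],'plinth',(R.T@(np.array([.501,.153,.05])-c['tcp']))[1:].round(4))
E
```

```text
w5.png collar axis tool y,z [-0.0004 -0.0289] 0.00021 [(285, 188.5), (295, 178.5), (305, 172.5), (315, 169.5), (325, 169.5), (335, 169.5), (345, 173.5), (355, 179.5), (365, 190.5)] plinth [ 0.0006 -0.0445]
w6.png collar axis tool y,z [-0.0004 -0.029 ] 0.00022 [(285, 188.5), (295, 178.5), (305, 172.5), (315, 169.5), (325, 168.5), (335, 169.5), (345, 173.5), (355, 179.5), (365, 190.5)] plinth [ 0.0006 -0.0315]
```

```bash

python3 -m creep '{"jaw":[0.3,0.3,0.3,0.3,0.3,0.3,0.3,0.3,0.3,0.3],"translation":[[0,0.0003,-0.001],[0,0.0003,-0.001],[0,0.0002,-0.0005],[0,0,0],[0,0,0.001],[0,0,0.002],[0,0,0.004],[0,0,0.006],[0,0,0.008],[0,0,0.008]],"roll":[0,0,0,0,0,0,0,0,0,0]}'
python3 -m creep '{"jaw":[0.3,0.3,0.3,0.3,0.3,0.3,0.3,0.3,0.3,0.3],"translation":[[0,0,0.006],[-0.01,0,0],[-0.02,0,0],[-0.02,0,0],[-0.02,0,0],[-0.02,0,0],[-0.02,0,0],[-0.02,0,0],[-0.01,0,0],[0,0,0]],"roll":[0,0,0,0,0,0,0,0,0,0]}'
python3 - <<'E'
from h import *
s,c=snap('wrist','w7.png');print(s['tcp_pos'],s['contact_force'])
P=wpose(c,s['tcp_pos'],s['eef_rot']); print(proj(c,[.501,.153,.05],P))
snap('top','top7.png')
E
```

```text
time_s: 11.5
tcp_pos: [0.4805, 0.0978, 0.0546]
eef_rot: [-61.2, 90.0, -171.7]
contact_force: [-0.4, 0.1, 0.3]
gripper_width: 0.0304
time_s: 12.5
tcp_pos: [0.4795, 0.0934, 0.1963]
eef_rot: [140.2, 89.8, 29.8]
contact_force: [0.3, 0.8, -0.6]
gripper_width: 0.031
[0.47953797 0.09336135 0.19628014] [ 0.30751527  0.80288317 -0.57414367]
(np.float64(323.4329268665403), np.float64(125.86512847723739))
```

View pics/w7.png

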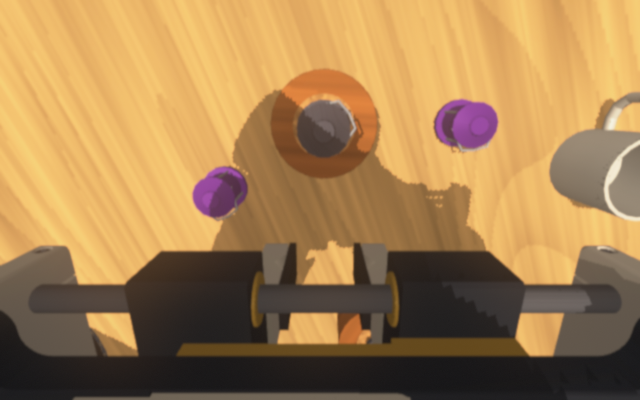

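View pics/top7.png

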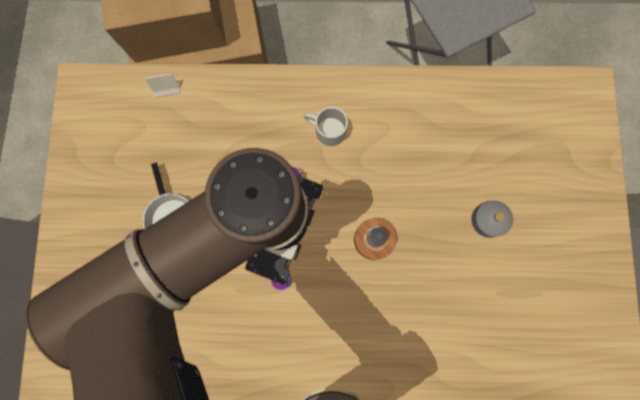

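```bash

python3 -m creep '{"jaw":[0.3,0.3,0.3,0.3,0.3,0.3,0.3,0.3,0.3,0.3],"translation":[[0,0,0.006],[0,0,0.006],[0,0,0.006],[0,0,0],[0,0,0],[0,0,0],[0,0,0],[0,0,0],[0,0,0],[0,0,0]],"roll":[0,0,0,0,0,0,0,0,0,0]}'
python3 - <<'E'
from h import *
s,c=snap('wrist','w8.png');P=wpose(c,s['tcp_pos'],s['eef_rot']);u,v=map(int,proj(c,[.501,.153,.05],P));print(u,v)
measure('w8.png',P,(u-80,u+80,v-80,v+80))
cv2.imwrite('pics/z8.png',cv2.resize(cv2.imread('pics/w8.png')[v-65:v+65,u-65:u+65],None,fx=4.5,fy=4.5,interpolation=cv2.INTER_CUBIC))
E
python3 -m creep '{"jaw":[0.3,0.3,0.3,0.3,0.3,0.3,0.3,0.3,0.3,0.3],"translation":[[0,0,0.01],[0,0,0.03],[0,0,0.03],[0,0,0.03],[0,0,0.03],[0,0,0.03],[0,0,0.03],[0,0,0.03],[0,0,0.03],[0,0,0.01]],"roll":[0,0,0,0,0,0,0,0,0,0]}'
python3 - <<'E'
from h import *
snap('top','top8.png');snap('scene','s8.png')
a=cv2.imread('pics/top8.png')[195:265,235:405]; b=cv2.imread('pics/s8.png')[140:260,230:390]
a=cv2.resize(a,(640,264),interpolation=cv2.INTER_CUBIC); b=cv2.resize(b,None,fx=4,fy=4,interpolation=cv2.INTER_CUBIC)[:330]
cv2.imwrite('pics/z9.png',np.vstack([a,b]))
E
```

```text
time_s: 13.6
tcp_pos: [0.4724, 0.0761, 0.1945]
eef_rot: [-56.1, 90.0, -166.6]
contact_force: [-0.4, 0.4, 0.0]
gripper_width: 0.0305
324 104
cap [0.5005 0.1507 0.018 ] 0.00212 [0.5003 0.148 ]
plinth [0.5013 0.1528 0.0483] 0.00031 [0.501  0.1524] 313
offset [-0.0005 -0.0017]
time_s: 14.65
tcp_pos: [0.3799, -0.1694, 0.1946]
eef_rot: [-55.8, 90.0, -166.4]
contact_force: [0.2, 0.1, 1.0]
gripper_width: 0.0305
```

View pics/z8.png

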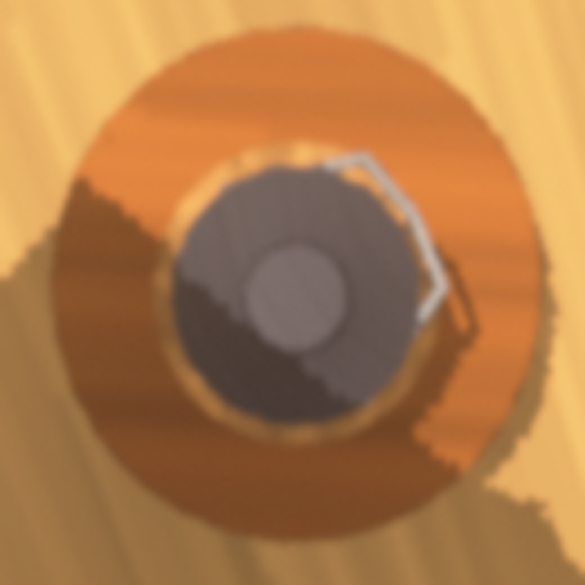

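View pics/z9.png

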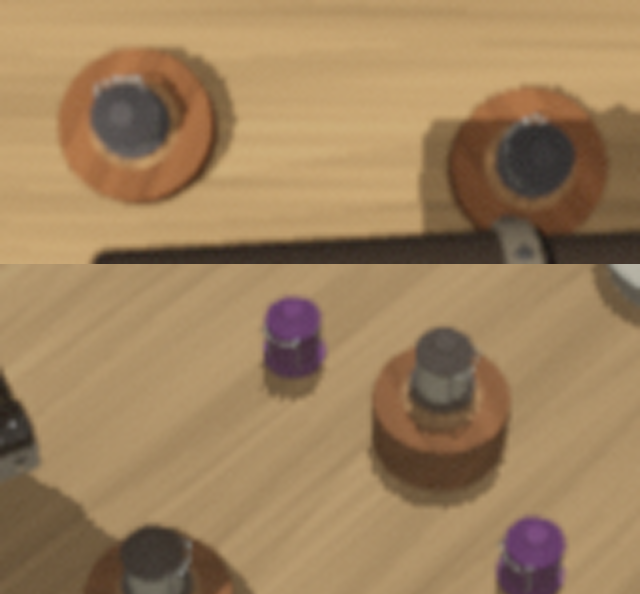

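View pics/top8.png

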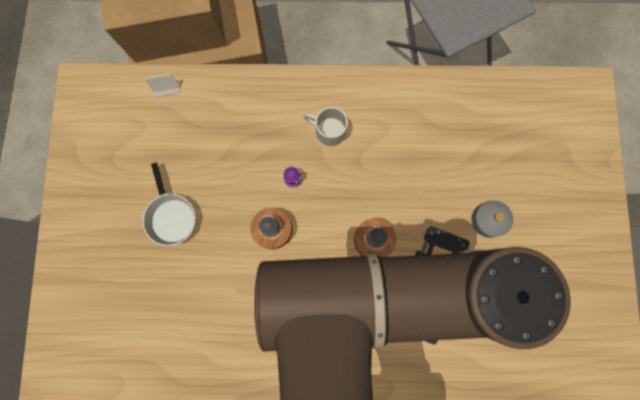

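```bash
python3 - <<'E'
from h import *
c=dict(np.load('pics/w8.png.npz'));P=wpose(c,c['tcp'],c['rot']);R=Ro.from_euler('xyz',c['rot'],degrees=True).as_matrix()
u,v=map(int,proj(c,[.501,.153,.05],P))
pc=onz(c,u-65+298/4.5,v-65+284/4.5,.05,P);ck=onz(c,u-65+298/4.5,v-65+291/4.5,.05,P);cp=onz(c,u-65+297/4.5,v-65+295/4.5,.112,P)
print('wrist plinth,cork,cap',pc.round(4),ck.round(4),cp.round(4))
t=dict(np.load('pics/top8.png.npz')); k=640/170;
g=lambda x,y,z:onz(t,235+x/k-.5,195+y*70/264-.5,z).round(4)
print('top A plinth,cap',g(137,122,.05),g(130,120,.112),' B',g(528,162,.05),g(536,158,.112))
s=dict(np.load('pics/s8.png.npz')); g=lambda x,y,z:onz(s,230+x/4-.5,140+(y-264)/4-.5,z).round(4)
print('scene A plinth,cap', g(441,411,.05),g(444,349,.112))
E
```

```text
wrist plinth,cork,cap [0.5023 0.1546 0.05  ] [0.5019 0.1533 0.05  ] [0.5012 0.1526 0.112 ]
top A plinth,cap [0.5023 0.1497 0.05  ] [0.4974 0.1456 0.112 ]  B [ 0.479  -0.1003  0.05  ] [ 0.4768 -0.0977  0.112 ]
scene A plinth,cap [0.5084 0.1437 0.05  ] [0.5032 0.1484 0.112 ]
```

```bash
python3 - <<'E'
from h import *
for f in('w7.png','w8.png'):
    c=dict(np.load('pics/%s.npz'%f));P=wpose(c,c['tcp'],c['rot']);hsv=cv2.cvtColor(cv2.imread('pics/'+f),cv2.COLOR_BGR2HSV).astype(int)
    u,v=map(int,proj(c,[.501,.153,.05],P)); W=np.zeros(hsv.shape[:2],np.uint8)
    W[v-40:v+45,u-45:u+45]=((hsv[...,1]<100)&(hsv[...,2]<150))[v-40:v+45,u-45:u+45]
    W=cv2.morphologyEx(W,cv2.MORPH_OPEN,np.ones((5,5),np.uint8)); cc=max(cv2.findContours(W,0,cv2.CHAIN_APPROX_NONE)[0],key=len)[:,0]
    x,e=circ(np.array([onz(c,a,b,.112,P)[:2] for a,b in cc])); print(f,'cap',x.round(4),e.round(5))
    # cork: hue/sat differs; ring contour
    pl=((hsv[...,1]>=165)&(hsv[...,0]<=14)).astype(np.uint8); m=np.zeros_like(pl); m[v-65:v+65,u-65:u+65]=pl[v-65:v+65,u-65:u+65]
    pc=max(cv2.findContours(m,0,cv2.CHAIN_APPROX_NONE)[0],key=len)[:,0]; x2,e2=circ(np.array([onz(c,a,b,.05,P)[:2] for a,b in pc])); print(' plinth',x2.round(4),e2.round(5),'diff mm',((x-x2)[:2]*1e3).round(1))
E
```

```text
w7.png cap [0.5016 0.1542 0.0196] 0.00046
 plinth [0.5013 0.153  0.0484] 0.0003 diff mm [0.3 1.2]
w8.png cap [0.5009 0.1525 0.0191] 0.00031
 plinth [0.5013 0.1528 0.0483] 0.00031 diff mm [-0.4 -0.3]
```

```bash
python3 -c "
from plant import *
s=get_state();print(s['time_s'],s['contact_force'],abs(s['qd']).max());print(close_job())"
```

```text
14.75 [-0.09408833 -0.62842378 -0.23624171] 2.1446783826874958
the job is handed in; nothing more can be done
None
```

The off-centre lantern is back over the middle of its cork disc and standing upright. I pushed it there with the two fingertips held 30 mm apart against the collar, at no more than 15 mm/s with the tips 4.5 mm above the plinth. It was never gripped or lifted. I then backed the fingers off, raised them clear and handed the job in at 14.75 s.

- **Centring:** two wrist views after the push put the lantern's cap 0.5 mm and 1.2 mm from the plinth centre. Rough readings by eye from the top and scene cameras differed by 6 to 7 mm. The other, centred lantern also read about 3 mm off in the top view, so I put this down to coarse pixels (about 2 mm each) and the globe showing below the cap.
- **Earlier disagreement:** before the push, the wrist views disagreed by 2 to 3 mm on where the lantern stood. I set the length of the last nudge from a fit to the collar edge, which gave the same position in both pictures.
- **Everything else:** the other lantern, mug, canister, pan and purple decoys show no visible shift in the before and after pictures. I compared these by eye only. Wrist force readings stayed at about 1.5 N, close to the noise.

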